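# Level the kitchen balance by sliding tins from pan to pan

### The job

The kitchen balance hangs down on one side, where the big tin shares a pan with one of the two small tins. Slide the tins along the balance so that the big tin alone on one pan balances both small tins on the other, and shift them until the beam comes to rest level by itself, every tin upright on its own pan and none on the wooden strip between. Leave the other things on the counter where they are.

Things in the scene. Friction and masses are not known exactly. Their poses are not given: they have to be found in the camera images.
- scale: Base of the balance, fixed to the counter: grey housing on a dark foot 190 x 200 mm; origin at the centre of its underside. Its level y axis runs along the balance from pan to pan, x across it. The axle lies along x, 70 mm above the origin; the deck rocking on it has its top 85 mm above the counter when level. A fixed rest post stands under each pan, 130 mm from the middle.
- beam (a joint): Tilt of the deck about the axle, rad: 0 level, positive when the scale's +y end is up; stops at -0.07 and 0.07. A weak centring spring makes the tilt proportional to the imbalance near level: a small tin shifted 10 mm along y changes it by about 0.02, the big tin by about 0.04. It settles in about 1 s.
- deck_middle (a point): Middle of the deck's top; axes tilt with the deck, y along the balance. The deck is one flat surface 450 (y) x 236 mm (x): a brown wooden strip covers 31 mm either side of the middle, beyond it on each side is a dark steel pan, flush with the strip so that tins slide across. Rim 8 mm high, 5 mm thick: inner faces at x = +-113 mm and y = +-220 mm.
- big_tin: The big plain steel tin, closed, upright: diameter 104 mm, height 88 mm, about 600 g (10 % either way). Origin at the centre of its underside, z up. Too wide to grasp: push it low on its side. It starts on the low pan beside a small tin.
- small_tin_1: Small plain steel tin with a flat lid, closed, upright: diameter 90 mm, height 60 mm, about 300 g (10 % either way). Origin at the centre of its underside, z up. It starts on the low pan beside the big tin, about 110 mm from it across the balance. Too wide to grasp: push it low on its side.
- small_tin_2: Small plain steel tin, same size and about the same weight as the other. Origin at the centre of its underside, z up. It starts alone on the high pan.
- mug: White mug, diameter 80 mm, 95 mm high, beyond the balance; origin at the centre of its underside. Leave it.
- mill: Dark wooden pepper mill, diameter 54 mm, 150 mm high, beyond the balance; origin at the centre of its underside. Leave it.
- wooden_spoon: Wooden spoon 260 mm long lying along the balance on the robot's side of it. Leave it.
- bowl: White bowl, diameter 140 mm, 60 mm high, on the counter to the left; origin at the centre of its underside. Leave it.
- jar: Glass jar with steel cap, diameter 70 mm, 120 mm high, on the counter to the right; origin at the centre of its underside. Leave it.
- spatula: Black spatula 280 mm long lying on the counter to the right. Leave it.
- butter_box: White closed butter box 120 x 75 x 50 mm on the counter to the left; origin at the centre of its underside. Leave it.

How it is judged:
At the end, for the whole second after the job is handed in: Big tin on one pan, both small tins on the other (centres beyond 67 mm for the big and 60 mm for the small from the deck's middle, along the balance), all flat on the deck within 0.1 rad of upright and at rest; the deck at rest, level within 0.02 rad (((y of big_tin in the frame of deck_middle above 0.067 m and y of each of small_tin_1, small_tin_2 in the frame of deck_middle below -0.06 m) or (y of big_tin in the frame of deck_middle below -0.067 m and y of each of small_tin_1, small_tin_2 in the frame of deck_middle above 0.06 m)) and value of joint beam between -0.02 and 0.02 rad and velocity of joint beam between -0.03 and 0.03 rad/s and angle between each of big_tin, small_tin_1, small_tin_2's own z axis and vertical below 0.1 rad and linear speed of each of big_tin, small_tin_1, small_tin_2 below 0.02 m/s and z of big_tin in the frame of deck_middle between -0.01 and 0.006 m and z of small_tin_1 in the frame of deck_middle between -0.01 and 0.006 m and z of small_tin_2 in the frame of deck_middle between -0.01 and 0.006 m); the robot touches nothing.
It fails at once if a tin is tipped over or knocked off the balance (angle between any of big_tin, small_tin_1, small_tin_2's own z axis and vertical above 0.5 rad or height (world z) of any of big_tin, small_tin_1, small_tin_2 below 0.045 m).
It fails at once if another thing on the counter is moved by more than 30 mm (distance of any of mug, mill, wooden_spoon, bowl, jar, spatula, butter_box from where it was at the start of the episode above 0.03 m).
It also fails if it takes over 72 s, if anything falls off the work surface, if the arm or the gripper's body presses on something with over 40 N, if the wrist force passes 120 N, or if a joint passes its speed limit or range.

### The arm

A 7-joint arm with a two-finger parallel gripper is mounted at the origin on the work surface. World frame = base frame: x ahead of the robot, y to its left, z up, the work surface at z = 0. Lengths are in m, angles in rad, forces in N, time in s.
With the tool pointing down it reaches from about 0.425 to 0.925 m from the base axis. Payload 6.8 kg.
Tool frame: the origin (TCP) lies at the very end of the fingers, on their centre line; the grasp point (between the pads) lies 19 mm behind it; z points along the fingers, y is the line along which they close (so a half turn about z gives the same grasp; the last joint's range is limited). The gripper opens to 85 mm and grips with 20 to 120 N. Pads are 22 mm wide; open, the fingers measure 114 mm over their backs; the gripper's body (76 mm by 85 mm) begins 54 mm behind the grasp point. The pads swing forward as they close: fully open they stand 13 mm farther back than shut.
Start: joints at [-1.236, 0.477, 0.022, 1.555, -0.011, 1.109, -0.083], TCP at [0.289, 0.61, 0.207] pointing down, gripper open.
Joint ranges: [-2.96, 2.96], [-0.34, 2.1], [-1.41, 1.46], [0.24, 2.44], [-1.37, 4.51], [0.17, 1.92], [-2.96, 2.96]. Speed limits (rad/s): [2.39, 2.39, 3.14, 3.14, 3.14, 3.14, 3.14].

### API

Orientations are given as a rotation vector (axis times angle).
In Python, from bench import get_obs, viewer, r gives the robot as it stands. The module is installed in compiled form; this text tells all that it offers.
- The arm moves only by the tool play_rows, never from a script. Its argument "commands" is a list that holds one entry, the list of rows, each a list of 5 numbers: the gripper's target within -1 to 1 (shut at 1, half-way at 0, fully open at -1), then the shift along the tool's x, y, z scaled (see below), then the turn about the tool's z scaled (see below). A call has 1 to 12 rows; each row is the pose to reach, as a shift and turn from the pose commanded when the call began, along the tool's axes at that moment; what a row does not reach only later rows make up. The controller multiplies each number of a shift by 0.2 m and each number of a turn by pi/2 rad. A row lasts 1/12 s, in which the tool goes at most 41.7 mm and 7.16 degrees, less where a joint would pass 70% of its speed; a pose out of reach is approached as far as the arm can. A call with a number of a shift or a turn outside -1 to 1 is refused whole. A call with a gripper value outside its range is refused whole. The fingers move at their own pace and stop on an object; "grip_force" is the grip in N (left out, the last holds). Time passes only in rows, so rows that repeat a pose let the fingers close. It gives the time, the measured TCP pose, the force, the opening and the grip force at its end, in the units of the state.
- get_obs(): the state, without advancing time (a new reading comes with each control period).
- viewer.grab_frame(name): name is "side" or "top" or "wrist"; returns a dict with "pixels" (420x560x3 uint8, red, green, blue), "fovy" (degrees; the focal length in pixels is half the picture's height over the tangent of half this angle, whatever the lens; pixels are square), "cx", "cy" (the principal point, pixels), "world_to_cam" (4x4, takes a point from world to camera coordinates); the wrist camera has in their place "hand_eye" (4x4, takes a point from camera to tool coordinates, whose origin is the TCP and whose axes are the flange's). Camera axes: x right, y up, looking along -z (the intrinsics and any distortion apply to the point x, -y, -z); pixel columns grow to the right and rows downward; lengths in m; the calibration is good to about 2 mm. A picture is of the moment at which its call begins: read the wrist's pose just before it. There is no depth.
- r.hand_in(): hands the job in; it is judged then, once.
Trained networks look in a picture, given as the dict that the camera call returned (one of the last four; its "shot" number tells which), for a name from the list of things; names that differ only in an ending like _2 or _b are one class to them, and where a whole thing is asked for, a point or a joint stands for the part that bears it (a point fixed in the world has none). Each returns a list of dicts, best first, with "score" (0 to 1); they miss things now and then, are a little off and sometimes report something else, mostly with a low value. They report only what shows in the picture. A call takes as long as a camera call.
- viewer.trace(picture, thing): "pixels" (420x560 bool, what is visible of it) and "rect" ([left, top, right, bottom] in pixels, round what is visible of it).
The state is a dict: "clock": time; "joints": joint angles; "qvel": joint speeds; "tau": joint torques, N m; "tcp_pos": TCP position; "orientation": TCP orientation; "contact_force": force on the tool from outside, world axes, zero at the start; "moment": the same for the moment, N m; "grip_width": finger opening in m; "gripper_force": force on a finger pad.
Only numpy, scipy, OpenCV 4.12 (cv2) and the standard library are available. Lean on these libraries where they do the work, as an engineer would, in place of code of your own. Each camera call takes 0.05 s, during which the arm holds its last target. There are 200 camera calls.

## Working session

There is one attempt and no reset: what is moved stays moved. The work goes in short steps, Python scripts to look and compute and a tool call to move; the robot and the scene stay as the last step left them, time stands still between calls to the robot, and variables do not carry over. Pictures are saved under pics/ and viewed, at most 10 in all, crops included, and the job is handed in when it is done.

Besides the shell and the picture viewer there is one more tool, called in YAML: its name, and indented under it one key for each argument. play_rows: Moves the arm, as the interface text tells. Shifts and turns lie within -1 to 1; 1 stands for 0.2 m of shift or pi/2 rad of turn. Its arguments: {"type":"object","properties":{"commands":{"type":"array","items":{"type":"array","items":{"type":"array","items":{"type":"number","minimum":-1,"maximum":1}}}},"grip_force":{"type":"number"}},"required":["commands"]}

```bash
mkdir -p pics; cat > h.py <<'E'
import numpy as np, cv2
from bench import get_obs, viewer, r
def cam(p):
    f=210/np.tan(np.radians(p["fovy"])/2); return f,p["cx"],p["cy"]
def ray(p,u,v):
    f,cx,cy=cam(p); W=np.array(p["world_to_cam"]); R=W[:3,:3]
    return -R.T@W[:3,3], R.T@np.array([(u-cx)/f,-(v-cy)/f,-1])
def hit(p,u,v,z):
    o,d=ray(p,u,v); return o+d*(z-o[2])/d[2]
def proj(p,X):
    W=np.array(p["world_to_cam"]); f,cx,cy=cam(p); c=W[:3,:3]@np.asarray(X)+W[:3,3]
    return cx+f*c[0]/-c[2], cy-f*c[1]/-c[2]
def save(p,n): cv2.imwrite(f"pics/{n}.png",cv2.cvtColor(p["pixels"],cv2.COLOR_RGB2BGR))
E
python3 - <<'E'
from h import *
o=get_obs(); print({k:np.round(o[k],3) for k in("clock","tcp_pos","orientation")})
for n in("top","side"):
    p=viewer.grab_frame(n); save(p,n+"0"); print(n,[k for k in p],p["fovy"],np.round(np.linalg.inv(p["world_to_cam"]),3).tolist())
    for t in("big_tin","small_tin_1","scale","beam","mug","mill","jar","bowl"):
        for d in viewer.trace(p,t)[:3]:
            m=d["pixels"]; ys,xs=np.nonzero(m); print(t,round(d["score"],2),np.round(d["rect"]),xs.mean().round(1),ys.mean().round(1), hit(p,xs.mean(),ys.mean(),.1).round(3))
E
```

```text
{'clock': np.float64(0.0), 'tcp_pos': array([0.289, 0.609, 0.206]), 'orientation': array([-6.900e-01, -3.065e+00,  3.000e-03])}
top ['pixels', 'fovy', 'cx', 'cy', 'world_to_cam', 'shot'] 43.74453114061859 [[-0.084, 0.97, -0.226, 0.26], [-0.996, -0.083, 0.017, 0.018], [-0.002, 0.227, 0.974, 1.491], [0.0, 0.0, 0.0, 1.0]]
big_tin 0.69 [305. 206. 353. 254.] 326.9 228.8 [ 0.51  -0.118  0.1  ]
small_tin_1 0.9 [220. 215. 257. 250.] 237.6 231.8 [0.523 0.123 0.1  ]
small_tin_1 0.74 [303. 174. 339. 211.] 319.6 190.4 [ 0.619 -0.109  0.1  ]
small_tin_1 0.58 [306. 208. 353. 252.] 327.1 229.0 [ 0.51  -0.118  0.1  ]
scale 0.78 [194. 169. 362. 265.] 269.1 215.2 [0.561 0.035 0.1  ]
beam 0.74 [196. 173. 363. 262.] 269.0 215.1 [0.562 0.035 0.1  ]
mug 0.86 [238. 130. 271. 165.] 255.4 146.7 [0.76  0.058 0.1  ]
mug 0.17 [427. 216. 495. 304.] 455.5 248.8 [ 0.427 -0.455  0.1  ]
mill 0.96 [318. 138. 337. 165.] 327.1 152.2 [ 0.727 -0.141  0.1  ]
jar 0.58 [426. 176. 459. 210.] 444.0 195.1 [ 0.576 -0.447  0.1  ]
jar 0.29 [196. 173. 363. 261.] 268.9 215.1 [0.562 0.036 0.1  ]
bowl 0.6 [ 79. 270. 135. 322.] 105.3 
[... 334 characters left out ...]
.0 209.4 [ 0.623 -0.097  0.1  ]
small_tin_1 0.66 [243. 163. 271. 194.] 256.1 177.8 [0.53  0.156 0.1  ]
small_tin_1 0.47 [296. 317. 368. 401.] 337.2 349.5 [ 0.386 -0.539  0.1  ]
scale 0.64 [225. 153. 354. 262.] 287.1 206.5 [ 0.544 -0.033  0.1  ]
beam 0.71 [224. 156. 355. 263.] 288.0 206.8 [ 0.546 -0.036  0.1  ]
beam 0.7 [319. 168. 343. 202.] 330.8 181.6 [0.737 0.007 0.1  ]
mug 0.66 [318. 166. 347. 198.] 330.8 181.2 [0.738 0.009 0.1  ]
mill 0.72 [351. 196. 363. 232.] 359.0 214.8 [ 0.714 -0.181  0.1  ]
jar 0.65 [369. 275. 397. 325.] 381.7 301.7 [ 0.561 -0.482  0.1  ]
jar 0.17 [225. 154. 358. 261.] 287.5 206.7 [ 0.545 -0.035  0.1  ]
bowl 0.79 [167. 147. 203. 172.] 184.5 156.1 [0.366 0.414 0.1  ]
```

```bash
python3 - <<'E'
import cv2,numpy as np
a=cv2.imread("pics/top0.png")[110:330,60:520]; b=cv2.imread("pics/side0.png")[130:340,160:420]
cv2.imwrite("pics/t1.png",cv2.resize(a,None,fx=1.7,fy=1.7)); cv2.imwrite("pics/c.png",cv2.resize(cv2.imread("pics/top0.png")[160:275,185:375],None,fx=4,fy=4,interpolation=cv2.INTER_CUBIC))
E
```

```text
(no output)
```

View pics/c.png

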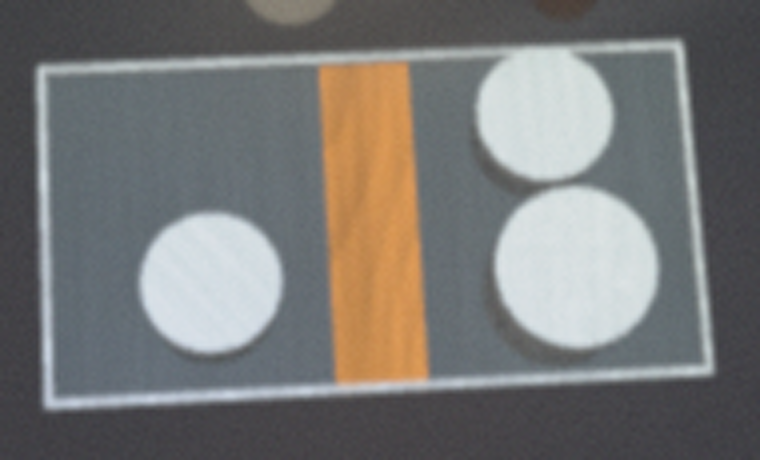

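View pics/t1.png

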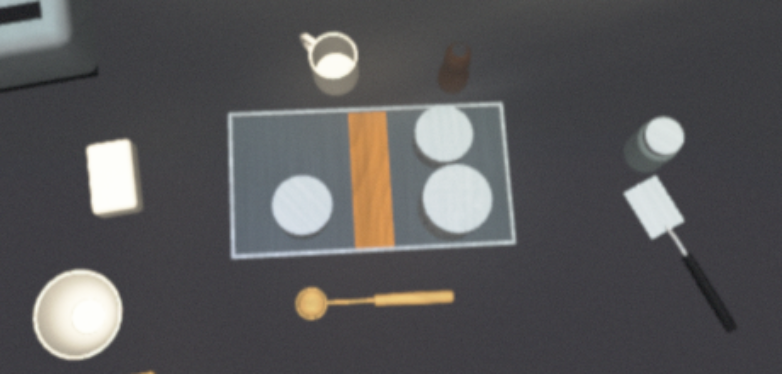

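The crop shows the right pan low. small_tin_1 is far right with its lid at px (321,189), the big tin near right at (329,227), and small_tin_2 on the left pan at (238,230). Plan: slide small_tin_1 along the far side onto the left pan.

```bash
cat >> h.py <<'E'
from scipy.optimize import least_squares
from scipy.spatial.transform import Rotation as Ro
def deckR(yaw,t): return (Ro.from_euler('z',yaw)*Ro.from_euler('x',t)).as_matrix()
def d2w(s,q):  # s=(cx,cy,yaw,tilt)
    R=deckR(s[2],s[3]); return np.array([s[0],s[1],.07])+R@(np.asarray(q)+[0,0,.015])
def lid(p,s,u,v,h): # deck coords of lid centre
    o,d=ray(p,u,v); R=deckR(s[2],s[3]); o=R.T@(o-[s[0],s[1],.07])-[0,0,.015]; d=R.T@d
    return o+d*(h-o[2])/d[2]
E
python3 - <<'E'
from h import *
p=viewer.grab_frame("top")
C=[(195,176.5),(355.5,170.5),(363,253),(196.5,262)]; Q=[(.1155,.2225,.008),(.1155,-.2225,.008),(-.1155,-.2225,.008),(-.1155,.2225,.008)]
f=least_squares(lambda s:np.ravel([np.array(proj(p,d2w(s,q)))-c for q,c in zip(Q,C)]),[.56,.03,0,.05])
s=f.x; print("scale",s.round(4),"res",f.fun.round(1))
s[3]=np.clip(s[3],-.07,.07)
for n,u,v,h in(("s2",237.75,230.5,.06),("s1",321.25,188.75,.06),("big",329.25,226.75,.088)):
    q=lid(p,s,u,v,h); print(n,q.round(4),d2w(s,[q[0],q[1],0]).round(4))
o=get_obs(); R=Ro.from_rotvec(o["orientation"]).as_matrix(); print(R.round(3),o["tcp_pos"],o["grip_width"])
np.save("s.npy",s)
E
```

```text
scale [ 0.5618  0.0114 -0.0285  0.0461] res [ 0.5  1.1 -0.5  0.5 -0.5 -0.3  0.5 -1.1]
s2 [-0.0483  0.1098  0.06  ] [0.5167 0.1217 0.0901]
s1 [ 0.0545 -0.1166  0.06  ] [ 0.6129 -0.1073  0.0796]
big [-0.055  -0.1262  0.088 ] [ 0.5033 -0.1137  0.0792]
[[-0.904  0.428  0.   ]
 [ 0.428  0.904  0.   ]
 [ 0.     0.    -1.   ]] [0.28918367 0.60992827 0.20692097] 0.08543011997928789
```

play_rows:
  commands:
    - [[0,-0.5,-0.45,0,0.4],[0,-1,-0.909,0,0.737],[0,-1,-0.909,0,0.737],[0,-1,-0.909,0,0.737],[0,-1,-0.909,0,0.737],[0,-1,-0.909,0,0.737],[0,-1,-0.909,0,0.737],[0,-1,-0.909,0,0.737],[0,-1,-0.909,0,0.737],[0,-1,-0.909,0,0.737],[0,-1,-0.909,0,0.737]]

```text
clock: 1.87
tcp_pos: [0.3921, 0.3599, 0.2071]
orientation: [-2.256, -2.187, -0.001]
contact_force: [1.0, 1.2, -0.0]
grip_width: 0.0429
gripper_force: 0.0
```

play_rows:
  commands:
    - [[0,-0.88,0.39,0,0],[0,-0.88,0.39,0,0],[0,-0.88,0.39,0,0],[0,-0.88,0.39,0,0],[0,-0.88,0.39,0,0],[0,-0.88,0.39,0,0]]

```text
clock: 2.37
tcp_pos: [0.467, 0.1752, 0.2074]
orientation: [2.261, 2.178, -0.0]
contact_force: [0.2, -0.2, -0.1]
grip_width: 0.0431
gripper_force: 0.0
```

play_rows:
  commands:
    - [[0,-0.88,0.39,0,0],[0,-0.88,0.39,0,0],[0,-0.88,0.39,0,0],[0,-0.88,0.39,0,0],[0,-0.88,0.39,0,0],[0,-0.88,0.39,0,0]]

```text
clock: 2.87
tcp_pos: [0.5391, -0.0028, 0.2075]
orientation: [2.259, 2.178, -0.001]
contact_force: [-0.2, -0.0, 0.0]
grip_width: 0.0427
gripper_force: 0.0
```

play_rows:
  commands:
    - [[0,-0.88,0.39,0,0],[0,-0.88,0.39,0,0],[0,-0.88,0.39,0,0],[0,-0.88,0.39,0,0],[0,-0.88,0.39,0,0],[0,-0.88,0.39,0,0]]

```text
clock: 3.37
tcp_pos: [0.611, -0.181, 0.207]
orientation: [2.257, 2.18, -0.003]
contact_force: [-1.2, 0.0, -0.2]
grip_width: 0.0426
gripper_force: 0.0
```

play_rows:
  commands:
    - [[0,0.03,0,0.2,0],[0,0.03,0,0.35,0],[0,0.03,0,0.45,0],[0,0.03,0,0.55,0],[0,0.03,0,0.55,0],[0,0.03,0,0.55,0]]

```text
clock: 3.87
tcp_pos: [0.61, -0.1672, 0.0961]
orientation: [-2.25, -2.189, 0.002]
contact_force: [-0.2, -0.2, -0.1]
grip_width: 0.0429
gripper_force: 0.0
```

```bash
python3 - <<'E'
from h import *
a=viewer.grab_frame("top")["pixels"][160:275,185:375]; b=viewer.grab_frame("side")["pixels"][145:270,220:380]
a=cv2.resize(a,(760,460)); b=cv2.resize(b,(760,594))
cv2.imwrite("pics/d.png",cv2.resize(np.vstack([a,b]),(430,600))[...,::-1])
E
```

```text
(no output)
```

View pics/d.png

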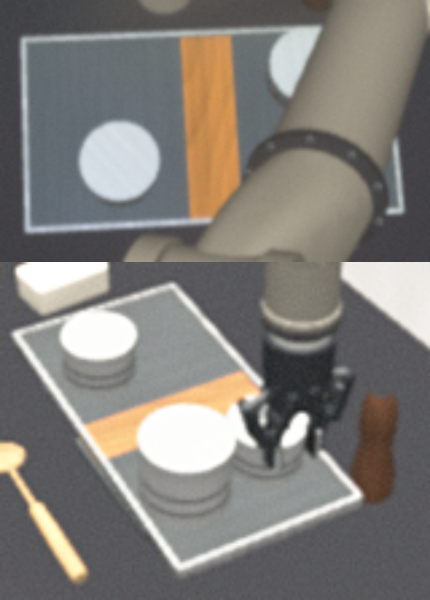

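The fingers are down behind small_tin_1, inside the rim and clear of the big tin. Now the slow push.

play_rows:
  commands:
    - [[0,0.05,0,0,0],[0,0.1,0,0,0],[0,0.15,0,0,0],[0,0.2,0,0,0],[0,0.25,0,0,0],[0,0.3,0,0,0],[0,0.35,0,0,0],[0,0.4,0,0,0],[0,0.45,0,0,0],[0,0.5,0,0,0],[0,0.55,0,0,0],[0,0.6,0,0,0]]

```text
clock: 4.97
tcp_pos: [0.6157, -0.051, 0.0994]
orientation: [2.252, 2.182, 0.002]
contact_force: [-0.9, -9.3, 7.3]
grip_width: 0.0428
gripper_force: 5.5
```

```bash
python3 - <<'E'
from h import *
a=viewer.grab_frame("top")["pixels"][160:275,185:375]; b=viewer.grab_frame("side")["pixels"][145:270,220:380]
a=cv2.resize(a,(760,460)); b=cv2.resize(b,(760,594))
cv2.imwrite("pics/e.png",cv2.resize(np.vstack([a,b]),(430,600))[...,::-1])
E
```

```text
(no output)
```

View pics/e.png

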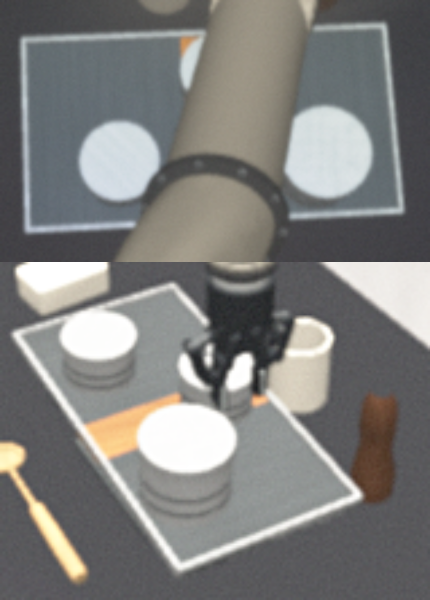

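Both tins and deck look fine, with small_tin_1 on the strip. The 7 N upward force is odd, so I'll ease back and check.

play_rows:
  commands:
    - [[0,-0.05,0,0,0],[0,-0.05,0,0,0],[0,-0.05,-0.02,0,0],[0,-0.05,-0.02,0,0]]

```text
clock: 5.4
tcp_pos: [0.6084, -0.0583, 0.0965]
orientation: [-2.253, -2.187, 0.001]
contact_force: [-1.0, 0.5, -0.8]
grip_width: 0.0425
gripper_force: 0.0
```

```bash
python3 - <<'E'
from h import *
for n in("top","side"):
  p=viewer.grab_frame(n); b=p["pixels"]
  for d in viewer.trace(p,"small_tin_1")[:3]: print(n,round(d["score"],2),np.round(d["rect"],1))
p=viewer.grab_frame("wrist"); w=cv2.resize(p["pixels"],(380,285)); 
b=cv2.resize(b[150:230,230:340],(380,276)); cv2.imwrite("pics/f.png",np.vstack([w,b])[...,::-1]); o=get_obs(); print(o["tcp_pos"],o["contact_force"],o["moment"])
E
```

```text
top 0.92 [220.4 214.9 257.5 250.1]
top 0.7 [262.2 175.7 282.5 208.1]
side 0.82 [243.5 164.9 268.7 191.2]
side 0.66 [168.6 143.5 199.3 171.8]
side 0.58 [287.9 184.6 311.7 206.8]
[ 0.60964306 -0.05837676  0.09676033] [-0.36115314  0.3413818   0.02827991] [-0.02644901  0.03521809  0.00240787]
```

View pics/f.png

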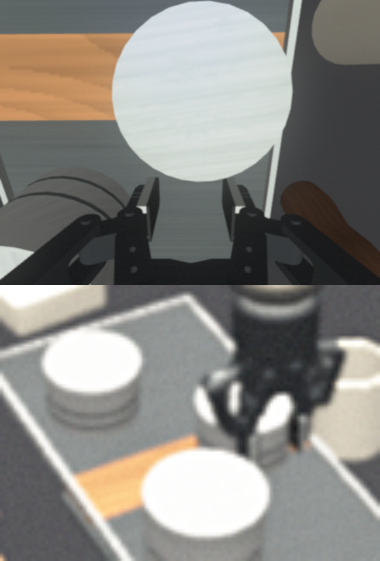

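play_rows:
  commands:
    - [[0,0.04,0,-0.01,0],[0,0.08,0,-0.012,0],[0,0.12,0,-0.014,0],[0,0.16,0,-0.017,0],[0,0.2,0,-0.02,0],[0,0.24,0,-0.022,0],[0,0.28,0,-0.025,0],[0,0.32,0,-0.027,0],[0,0.36,0,-0.03,0]]

```text
clock: 6.4
tcp_pos: [0.6117, 0.0139, 0.103]
orientation: [2.254, 2.188, -0.0]
contact_force: [-0.5, -2.8, 0.3]
grip_width: 0.0427
gripper_force: 1.3
```

```bash
python3 - <<'E'
from h import *
s=np.load("s.npy")
p=viewer.grab_frame("wrist");o=get_obs();T=np.eye(4);T[:3,:3]=Ro.from_rotvec(o["orientation"]).as_matrix();T[:3,3]=o["tcp_pos"]
p["world_to_cam"]=np.linalg.inv(T@p["hand_eye"])
for d in viewer.trace(p,"small_tin_1")[:3]:
  r_=d["rect"]; print(round(d["score"],2),np.round(r_,1),hit(p,(r_[0]+r_[2])/2,(r_[1]+r_[3])/2,.145).round(3))
save(p,"w2");print(o["tcp_pos"],o["contact_force"])
E
```

```text
0.84 [  0.    0.4 171.  153. ] [0.548 0.104 0.145]
0.71 [154.6  43.4 405.8 288.5] [0.614 0.072 0.145]
[0.61188791 0.0165734  0.10285759] [-0.91399335 -1.19817948  2.66086468]
```

play_rows:
  commands:
    - [[0,0,0,-0.01,0],[0,0.04,0,-0.01,0],[0,0.08,0,-0.012,0],[0,0.12,0,-0.014,0],[0,0.16,0,-0.017,0],[0,0.2,0,-0.02,0],[0,0.23,0,-0.022,0],[0,0.26,0,-0.025,0],[0,0.29,0,-0.027,0],[0,0.32,0,-0.03,0],[0,0.32,0,-0.03,0]]

```text
clock: 7.42
tcp_pos: [0.6138, 0.0793, 0.1089]
orientation: [-2.252, -2.19, -0.001]
contact_force: [-0.0, 0.1, -2.2]
grip_width: 0.0428
gripper_force: 0.6
```

play_rows:
  commands:
    - [[0,-0.1,0,0,0],[0,-0.2,0,0,0],[0,-0.2,0,-0.3,0],[0,-0.2,0,-0.6,0],[0,-0.2,0,-0.6,0],[0,-0.7,-0.5,-0.7,0],[0,-0.9,-0.9,-0.7,0],[0,-0.9,-0.9,-0.7,0],[0,-0.9,-0.9,-0.7,0],[0,-0.9,-0.9,-0.7,0],[0,-0.9,-0.9,-0.7,0],[0,-0.9,-0.9,-0.7,0]]

```text
clock: 8.42
tcp_pos: [0.4248, -0.1002, 0.2492]
orientation: [-2.259, -2.18, -0.003]
contact_force: [-0.3, 0.1, -0.1]
grip_width: 0.0428
gripper_force: 0.0
```

```bash
python3 - <<'E'
from h import *
p=viewer.grab_frame("top"); cv2.imwrite("pics/g.png",cv2.resize(p["pixels"][160:275,185:375],None,fx=4,fy=4,interpolation=cv2.INTER_CUBIC)[...,::-1])
p=viewer.grab_frame("side"); cv2.imwrite("pics/gs.png",cv2.resize(p["pixels"][140:270,215:375],None,fx=4,fy=4,interpolation=cv2.INTER_CUBIC)[...,::-1])
E
```

```text
(no output)
```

View pics/g.png

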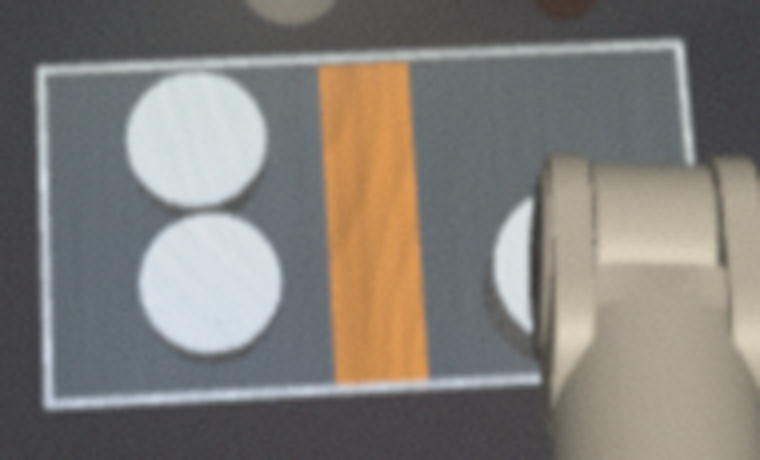

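```bash
cat >> h.py <<'E'
def tilt(p,ref="pics/side0.png",n=3):
    s=np.load("s.npy"); s[3]=.07
    Q=[(a,b,.008) for a in(.1155,-.1155) for b in(.2225,-.2225)]+[(a,b,0) for a in(.1,-.1) for b in(.031,-.031)]
    A=np.float32([proj(p,d2w(s,q)) for q in Q])[:,None]
    g0=cv2.cvtColor(cv2.imread(ref),cv2.COLOR_BGR2GRAY)
    g=np.mean([p["pixels"]]+[viewer.grab_frame("side")["pixels"] for _ in range(n-1)],0).astype(np.uint8)
    g=cv2.cvtColor(g,cv2.COLOR_RGB2GRAY)
    B,st,er=cv2.calcOpticalFlowPyrLK(g0,g,A,None,winSize=(13,13),maxLevel=1)
    D=(B-A)[:,0]; ok=er[:,0]<12
    def pd(t,i):
        k=s.copy(); k[3]=t; return np.array(proj(p,d2w(k,Q[i])))-A[i,0]
    I=[i for i in range(4) if ok[i]]
    f=least_squares(lambda t:np.ravel([pd(t[0],i)-D[i] for i in I]),[.03],loss="soft_l1")
    return f.x[0],D.round(1).tolist(),er[:,0].round(1).tolist(),[pd(0,i).round(1).tolist() for i in range(4)]
E
python3 - <<'E'
from h import *
p=viewer.grab_frame("side"); print(*tilt(p),sep="\n")
p=viewer.grab_frame("top"); s=np.load("s.npy"); s[3]=.06
for n,u,v in(("s1",185+196/4,160+140/4),("s2",185+210/4,160+283/4)): print(n,lid(p,s,u,v,.06).round(4))
E
```

```text
0.06274000721648798
[[2.799999952316284, 1.2999999523162842], [0.0, -0.30000001192092896], [0.10000000149011612, 0.4000000059604645], [-0.20000000298023224, -0.5], [-0.0, 0.10000000149011612], [66.19999694824219, 86.5999984741211], [-0.0, 0.0], [-0.10000000149011612, -0.0]]
[38.79999923706055, 4.400000095367432, 3.200000047683716, 3.9000000953674316, 2.200000047683716, 6.900000095367432, 1.5, 2.200000047683716]
[[-0.2, 3.3], [0.2, -4.1], [0.2, 3.3], [-0.3, -4.1]]
s1 [0.0472 0.1173 0.06  ]
s2 [-0.0492  0.1115  0.06  ]
```

View pics/gs.png

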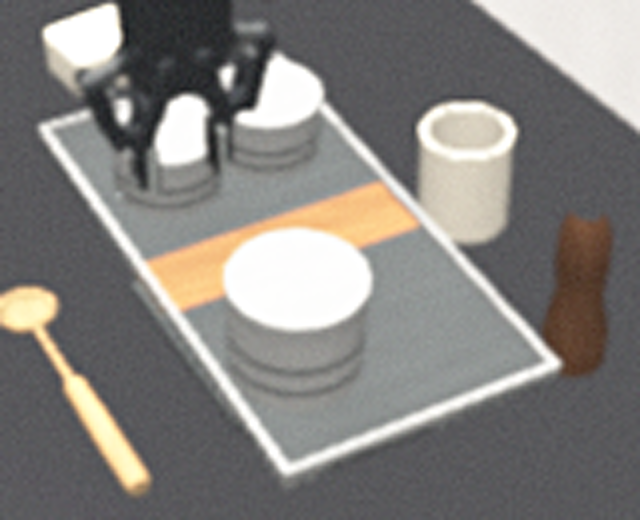

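Side view: the deck is clear and the tilt is about 0.063 with the right side down, so the big tin should go about 15 mm toward the middle.

play_rows:
  commands:
    - [[0,-0.2,0,0,0],[0,-0.45,0.2,0,0],[0,-0.45,0.39,0,0],[0,-0.45,0.39,0,0],[0,-0.45,0.39,0,0],[0,-0.45,0.39,0.2,0],[0,-0.45,0.39,0.4,0],[0,-0.45,0.39,0.55,0],[0,-0.45,0.39,0.67,0],[0,-0.45,0.39,0.67,0],[0,-0.45,0.39,0.67,0]]

```text
clock: 9.63
tcp_pos: [0.5029, -0.189, 0.1142]
orientation: [-2.252, -2.187, 0.003]
contact_force: [1.4, -0.3, 0.3]
grip_width: 0.0426
gripper_force: 0.0
```

play_rows:
  commands:
    - [[0,0.03,0,0,0],[0,0.06,0,0,0],[0,0.09,0,-0.002,0],[0,0.11,0,-0.004,0],[0,0.13,0,-0.006,0],[0,0.15,0,-0.008,0],[0,0.165,0,-0.01,0],[0,0.165,0,-0.01,0],[0,0.1,0,-0.01,0],[0,0.05,0,-0.01,0],[0,0.05,0,-0.01,0],[0,0.05,0,-0.01,0]]

```text
clock: 10.63
tcp_pos: [0.5041, -0.1797, 0.1172]
orientation: [2.255, 2.187, 0.001]
contact_force: [0.6, -0.3, 0.1]
grip_width: 0.0429
gripper_force: 0.0
```

play_rows:
  commands:
    - [[0,0,0,0,0],[0,0,0,0,0],[0,0,0,0,0],[0,0,0,0,0],[0,0,0,0,0],[0,0,0,0,0],[0,0,0,0,0],[0,0,0,0,0],[0,0,0,0,0]]

```text
clock: 11.38
tcp_pos: [0.504, -0.1796, 0.1169]
orientation: [-2.254, -2.188, 0.0]
contact_force: [0.4, 0.9, 0.3]
grip_width: 0.0427
gripper_force: 0.0
```

```bash
python3 - <<'E'
from h import *
p=viewer.grab_frame("side"); print(*tilt(p),sep="\n"); save(p,"s5")
p=viewer.grab_frame("top"); s=np.load("s.npy"); s[3]=.0
for d in viewer.trace(p,"big_tin")[:2]+viewer.trace(p,"small_tin_1")[:2]: print(round(d["score"],2),np.round(d["rect"],1))
o=get_obs(); print(o["tcp_pos"],o["contact_force"])
E
```

```text
0.008277302978168
[[-2.299999952316284, 3.0], [-0.0, -3.5], [0.30000001192092896, 3.0], [-0.5, -3.5999999046325684], [124.19999694824219, 239.60000610351562], [65.80000305175781, 85.80000305175781], [-0.10000000149011612, 0.20000000298023224], [-0.0, -0.5]]
[44.099998474121094, 6.099999904632568, 2.9000000953674316, 4.599999904632568, nan, 7.300000190734863, 2.700000047683716, 3.4000000953674316]
[[-0.2, 3.3], [0.2, -4.1], [0.2, 3.3], [-0.3, -4.1]]
0.61 [300.7 206.6 340.  251.1]
0.93 [217.5 216.8 257.  250.8]
0.76 [215.9 180.8 251.2 212.9]
[ 0.50405253 -0.17960992  0.11688666] [-0.53565358 -0.28837793 -0.5760487 ]
```

play_rows:
  commands:
    - [[0,-0.03,0,0,0],[0,-0.03,0,-0.2,0],[0,-0.03,0,-0.4,0],[0,-0.03,0,-0.6,0],[0,-0.03,0,-0.8,0],[0,-0.5,-0.2,-0.8,0],[0,-1,-0.2,-0.8,0],[0,-1,-0.2,-0.8,0],[0,-1,-0.2,-0.8,0],[0,-1,-0.2,-0.8,0],[0,-1,-0.2,-0.8,0],[0,-1,-0.2,-0.8,0]]

```text
clock: 12.68
tcp_pos: [0.4562, -0.3813, 0.2769]
orientation: [2.26, 2.182, -0.002]
contact_force: [0.3, 1.1, -0.2]
grip_width: 0.0425
gripper_force: 0.0
```

```bash
python3 - <<'E'
from h import *
o=get_obs(); print(o["tcp_pos"])
p=viewer.grab_frame("side"); t=tilt(p); print(t); cs=cv2.resize(p["pixels"][140:270,215:375],(480,390))
p=viewer.grab_frame("top"); cv2.imwrite("pics/z.png",cv2.resize(np.vstack([cs,cv2.resize(p["pixels"][160:275,185:375],(480,290))]),(424,600))[...,::-1])
s=np.load("s.npy"); s[3]=t[0]
for n,h in(("big_tin",.088),("small_tin_1",.06)):
  for d in viewer.trace(p,n)[:2]:
    r_=d["rect"]; ys,xs=np.nonzero(d["pixels"]); print(n,round(d["score"],2),lid(p,s,xs.mean(),ys.mean(),h*.8).round(3))
E
```

```text
[ 0.45619609 -0.38126088  0.27688131]
(np.float64(0.00809447387925503), [[3.0, 2.9000000953674316], [-0.0, -3.5], [0.30000001192092896, 3.0], [-0.6000000238418579, -3.700000047683716], [132.39999389648438, 255.39999389648438], [115.0, 236.6999969482422], [-0.0, 0.20000000298023224], [-0.0, -0.6000000238418579]], [38.0, 6.300000190734863, 2.799999952316284, 5.699999809265137, nan, nan, 2.700000047683716, 3.200000047683716], [[-0.2, 3.3], [0.2, -4.1], [0.2, 3.3], [-0.3, -4.1]])
big_tin 0.78 [-0.055 -0.109  0.07 ]
small_tin_1 0.87 [-0.049  0.112  0.048]
small_tin_1 0.57 [0.047 0.117 0.048]
```

View pics/z.png

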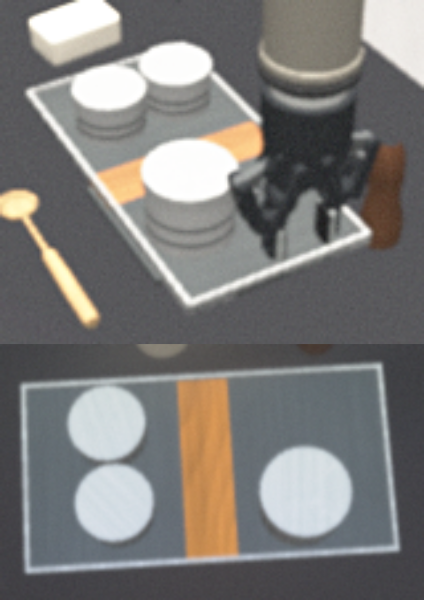

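The big tin is alone on the right pan and both small tins are on the left. The deck is at about 0.008 rad and the robot is clear.

```bash
python3 -c "
from bench import r
print(r.hand_in())"
```

```text
the job is handed in; nothing more can be done
None
```

I handed the job in with the big tin alone on the right pan and both small tins on the left. The deck measured about 0.008 rad from level (limit 0.02), the arm was clear, and the clock was at about 13 s; the hand-in returned no verdict.

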